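Let the waiting roller stamp into the lever-lid box

TASK

Press the wooden lever paddle all the way down with your fingertips so that the box's lid swings fully open and the roller stamp waiting on the chute rolls into the box by itself, then let the lever up slowly so that the lid eases shut without slamming. Work only through the lever: do not touch the lid or the roller stamp, and leave the two carved blocks and the jar where they stand.

Things in the scene. Friction and masses are not known exactly. Their poses are not given: they have to be found in the camera images.
- storage_box: Fixed plywood box, 170 x 140 mm, 92 mm high to the rim. Origin on the table under its centre; x from the front (paddle side) to the hinge at the back, y towards the side with the sloping chute, z up. Yaw varies by up to 23 degrees. The chute slopes down to the rim on the +y side, reaching to y = +0.18, up to 0.135 high. The lever runs along the -y side.
- paddle (a point): Centre of the top face of the lever's wooden paddle, a 40 x 46 x 8 mm plate (40 along the box's x) at the lever's front end, its near edge 60 mm in front of the box. 115 mm above the table at rest, free space under and around it. Pressed fully it has gone 51 mm down, swinging about lever_pivot, and stays within 5 mm of the same spot seen from above.
- lever_pivot (a point): Axle of the lever, parallel to the box's y axis, 85 mm above the table; the paddle centre is 147 mm from it, towards the box's front (-x).
- lever (a joint): Lever angle, rad: 0 at rest (paddle up), grows to 0.35 when pressed fully down, at a hard stop. Pressing takes 4 to 10 N at the paddle; let go, it springs back up as the lid's weight drops the lid.
- lid (a joint): Lid angle, rad: 0 shut, 1.10 fully open (hard stop). It is linked to the lever: lid angle = 3.14 x lever angle. The lid falls shut by its own weight when the lever is released; raising the paddle at up to about 40 mm/s is gentle, over 90 mm/s or a free release is a slam.
- lid_front (a point): Middle of the lid's front edge, on its top face: a plywood lid 176 x 142 x 9 mm hinged on the box's back (+x) rim, opening upward. A 30 mm high fence stands on its +y edge and holds the roller stamp back while the lid is shut.
- box_in (a point): Centre of the box's inner floor, 30 mm above the table; inside 158 x 128 mm, 62 mm deep; axes as the box.
- roller_center (a point): Centre of the loose wooden roller stamp, a cylinder 34 mm in diameter and 80 mm long with black carved bands, lying along the box's x axis on the chute against the lid's fence. It rolls into the box by itself as the lid opens.
- roller_stamp: The same roller stamp; origin at its centre.
- flower_block: Loose carved wooden printing block, 65 x 65 mm and 51 mm high, origin at the centre of its underside. A bystander.
- border_block: Loose carved wooden printing block, 95 x 40 mm and 46 mm high, origin at the centre of its underside. A bystander.
- ink_jar: Closed jar, 56 mm in diameter and 75 mm high, origin at the centre of its underside. A bystander.

How it is judged (in metres and radians):
On the way, in this order (a step that is already met when the one before it is completed fails the run):
1. the lid is fully open and the roller stamp is inside the box (value of joint lid above 1 rad and x of roller_center in the frame of box_in between -0.08 and 0.08 m and y of roller_center in the frame of box_in between -0.065 and 0.065 m and z of roller_center in the frame of box_in below 0.045 m), for 0.2 s.
2. the lid is shut again (value of joint lid below 0.05 rad), for 0.2 s.
At the end, for the whole second after the job is handed in: The lid is shut (under 0.05 rad), the roller stamp lies still inside the box, and both carved blocks and the jar are within 15 mm of where they began (value of joint lid below 0.05 rad and linear speed of roller_stamp below 0.05 m/s and x of roller_center in the frame of box_in between -0.08 and 0.08 m and y of roller_center in the frame of box_in between -0.065 and 0.065 m and z of roller_center in the frame of box_in below 0.045 m and distance of each of flower_block, border_block, ink_jar from where it was at the start of the episode below 0.015 m); the robot touches nothing.
It fails at once if the lid slams: it falls faster than 2 rad/s in the last 0.4 rad before shut (value of joint lid below 0.4 rad and velocity of joint lid below -2 rad/s).
It fails at once if the robot touches the roller stamp (contact force between any of the fingers, the arm and roller_stamp above 0.5 N).
It fails at once if the robot touches the lid (contact force between any of the fingers, the arm and lid above 0.5 N).
It fails at once if a carved block or the jar is pushed or lifted away, or tipped (distance of any of flower_block, border_block, ink_jar from where it was at the start of the episode above 0.015 m or angle between any of flower_block, border_block, ink_jar's own z axis and vertical above 0.3 rad).
It also fails if it takes over 38 s, if anything falls off the work surface, if the arm or the gripper's body presses on something with over 40 N, if the wrist force passes 120 N, or if a joint passes its speed limit or range.

ROBOT

A 6-joint arm with a two-finger parallel gripper is mounted at the origin on the work surface. World frame = base frame: x ahead of the robot, y to its left, z up, the work surface at z = 0. Lengths are in mm, angles in rad, forces in N, time in s.
With the tool pointing down it reaches from about 250 to 725 mm from the base axis. Payload 9.7 kg.
Tool frame: the origin (TCP) lies at the very end of the fingers, on their centre line; the grasp point (between the pads) lies arm.grip_point_offset behind it (arm.grip_point_offset is the distance from the TCP to the grasp point, in mm); z points along the fingers, y is the direction in which the jaws open and shut (so a half turn about z gives the same grasp; the last joint's range is limited). The gripper opens to 85 mm and grips with 20 to 120 N. Pads are 22 mm wide; open, the fingers measure 114 mm over their backs; the gripper's body (76 mm by 85 mm) begins 54 mm behind the grasp point. The pads swing forward as they close: fully open they stand 13 mm farther back than shut.
Start: joints at [-1.17, 0.087, 0.176, 1.66, 0, 1.571], TCP at [214.582, -506.41, 231.284] pointing down, gripper open.
Joint ranges: [-3.13, 3.13], [-0.85, 1.81], [-1.15, 1.24], [-2.2, 2.28], [-1.44, 1.52], [-3.14, 3.14]. Speed limits (rad/s): [2.22, 2.22, 2.57, 3.14, 3.14, 3.14].

INTERFACE

Orientations are given as a unit quaternion [w, x, y, z].
In Python, from rig import arm gives the robot as it stands. The module is installed in compiled form; this text tells all that it offers.
- The arm moves only by the tool servo_tool, never from a script. Its argument "deltas" is a list of rows, each a list of 7 numbers: the turn, a rotation vector about the tool's x, y, z in rad, then the shift along the tool's x, y, z in cm, then the opening, from -1 (shut) to 1 (fully open). A call has 1 to 8 rows; each row is the pose to reach, as a shift and turn from the pose measured when the call began, along the tool's axes at that moment; what a row does not reach only later rows make up. A row lasts 1/8 s, in which the tool goes at most 62.5 mm and 10.7 degrees, less where a joint would pass 70% of its speed; a pose out of reach is approached as far as the arm can. A call with a gripper value outside its range is refused whole. The fingers move at their own pace and stop on an object; "newtons" is the grip in N (left out, the last holds). Time passes only in rows, so rows that repeat a pose let the fingers close. It gives the time, the measured TCP pose, the force and the opening at its end, in the units of the state.
- arm.read_state(): the state, without advancing time (a new reading comes with each control period).
- arm.read_camera(name): name is "scene" or "top" or "wrist"; returns the picture (480x640x3 uint8, red, green, blue); there is no depth.
- arm.camera_info(name): a dict with "mtx" (3x3 intrinsics, pixels), "R" (3x3) and "t" (3): a world point X has camera coordinates R X + t. Camera axes: x right, y down, z forward; pixel columns grow to the right and rows downward; lengths in mm; the calibration is good to about 2 mm. The wrist camera is an equidistant fisheye: a pixel r from the principal point sees the ray r / f radians off the axis. A picture is of the moment at which its call begins: read the wrist's pose just before it. camera_info takes no time and is no camera call; for the wrist camera it gives the pose at the moment of the call.
- arm.finish_job(): hands the job in, once; it reports no verdict.
Trained networks look in the newest picture that a camera, given by its name, has taken for a name from the list of things; names that differ only in an ending like _2 or _b are one class to them, and where a whole thing is asked for, a point or a joint stands for the part that bears it (a point fixed in the world has none). Each returns a list of dicts, best first, with "conf" (0 to 1); they miss things now and then, are a little off and sometimes report something else, mostly with a low value. They report only what shows in the picture. A call takes as long as a camera call.
- arm.outline_of(camera, target): "pixels" (480x640 bool, what is visible of it) and "centre" ([column, row] in pixels, amid what is visible of it).
- arm.mark_of(camera, target): "centre" ([column, row] in pixels: a listed point, or the origin of a listed thing).
The state is a dict: "t": time; "joint_positions": joint angles; "dq": joint speeds; "joint_efforts": joint torques, N m; "eef_pos": TCP position; "eef_rot": TCP orientation; "force": force on the tool from outside, world axes, zero at the start; "wrist_torque": the same for the moment, N m; "finger_gap": finger opening in mm.
Only numpy, scipy, OpenCV 4.12 (cv2) and the standard library are available. Lean on these libraries where they do the work, as an engineer would, in place of code of your own. Each camera call takes 0.05 s, during which the arm holds its last target.

## Working session

There is one attempt and no reset: what is moved stays moved. The work goes in short steps, Python scripts to look and compute and a tool call to move; the robot and the scene stay as the last step left them, time stands still between calls to the robot, and variables do not carry over. Pictures are saved under pics/ and viewed, and the job is handed in when it is done.

Besides the shell and the picture viewer there is one more tool, called in YAML: its name, and indented under it one key for each argument. servo_tool: Moves the arm, as the interface text tells. Its arguments: {"type":"object","properties":{"deltas":{"type":"array"},"newtons":{"type":"number"}},"required":["deltas"]}

```bash
mkdir -p pics
cat > h.py <<'E'
import numpy as np, cv2
from rig import arm
def ray(info,px):
    K=np.array(info["mtx"]);R=np.array(info["R"]);t=np.array(info["t"])
    d=np.linalg.inv(K)@np.array([px[0],px[1],1.0])
    return -R.T@t, R.T@d
def tri(obs):
    A=np.zeros((3,3));b=np.zeros(3)
    for n,px in obs:
        o,d=ray(arm.camera_info(n),px);d=d/np.linalg.norm(d)
        P=np.eye(3)-np.outer(d,d);A+=P;b+=P@o
    X=np.linalg.solve(A,b)
    return X,[np.linalg.norm((np.eye(3)-np.outer(d/np.linalg.norm(d),d/np.linalg.norm(d)))@(X-o)) for o,d in [ray(arm.camera_info(n),p) for n,p in obs]]
def proj(n,X):
    i=arm.camera_info(n);c=np.array(i["R"])@X+np.array(i["t"]);p=np.array(i["mtx"])@c;return p[:2]/p[2]
E
python3 - <<'E'
from h import *
for n in("scene","top"):
    im=arm.read_camera(n);cv2.imwrite(f"pics/{n}0.png",im[:,:,::-1])
M={}
for t in["paddle","lever_pivot","lid_front","roller_center","box_in","storage_box","ink_jar","flower_block","border_block"]:
    o=[]
    for n in("scene","top"):
        r=arm.mark_of(n,t)
        if r: o.append((n,r[0]["centre"])); print(t,n,np.round(r[0]["centre"],1),round(r[0]["conf"],2))
    if len(o)==2:
        X,e=tri(o);print("   ",X.round(1),np.round(e,1))
s=arm.read_state();print(s["t"],s["eef_pos"],s["eef_rot"],s["force"],s["finger_gap"],arm.grip_point_offset)
E
```

```text
paddle scene [291.3 179.8] 0.95
paddle top [294.  319.9] 0.91
    [443.5  50.5 123.6] [0.8 0.8]
lever_pivot scene [323.1 245.9] 0.78
lever_pivot top [313.4 247. ] 0.87
    [589.7  12.   86.7] [0.6 0.6]
lid_front scene [352.5 196.8] 0.97
lid_front top [254.6 263.9] 0.84
    [551.3 128.2 107.8] [3.3 3.3]
roller_center scene [405.1 201. ] 0.81
roller_center top [226.3 228.2] 0.69
    [627.4 191.3 114.5] [4.1 4.1]
box_in top [359.  336.9] 0.28
storage_box scene [366.  257.4] 0.55
storage_box top [271.7 231.9] 0.6
    [629.4 104.1  -9.5] [2.7 2.7]
ink_jar scene [267.  288.3] 0.85
ink_jar top [360.7 267.3] 0.68
    [ 549.5 -100.   -11.9] [5.9 5.9]
flower_block scene [232.4 234.9] 0.92
flower_block top [360.2 337.3] 0.76
    [400.2 -89.7   6.5] [2.6 2.6]
border_block scene [364.7 176.2] 0.85
1.0 [ 214.59830254 -506.44344906  231.32715249] [6.70533584e-05 9.79989932e-01 1.99047049e-01 3.92824087e-05] [-0.81984711  0.31194036  0.34900677] 85.35367976336116 18.700000000000003
```

View pics/scene0.png

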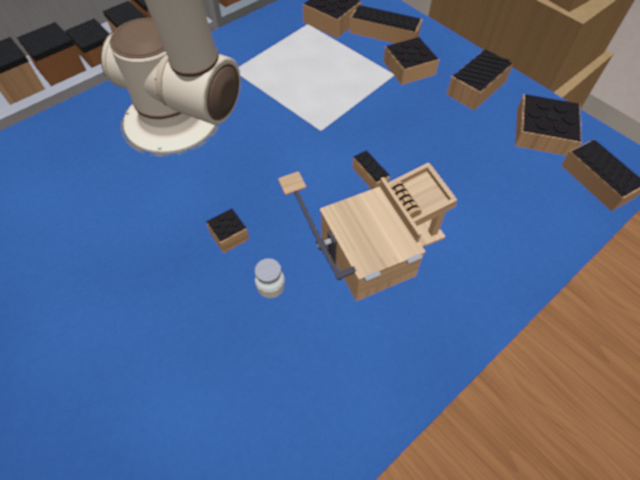

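View pics/top0.png

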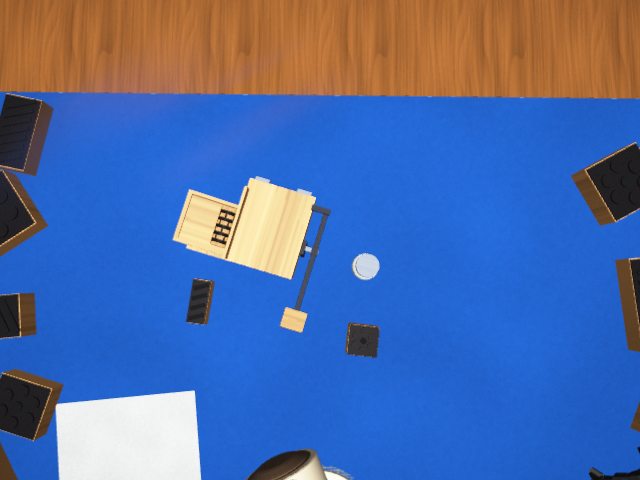

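The scene picture shows the paddle at about (291,183) and the box with its lid shut. In the top picture the paddle is at (294,320), the jar at (366,266), the flower block at (362,340) and the border block at (200,302). I'll check the paddle position against its outline.

Run:
```python
from h import *
o=[]
for n in("scene","top"):
    arm.read_camera(n)
    for t in ("paddle",):
        r=arm.outline_of(n,t)[0]; m=r["pixels"]; ys,xs=np.where(m); print(n,r["centre"],m.sum(),xs.min(),xs.max(),ys.min(),ys.max())
        o.append((n,r["centre"]))
        c,d=ray(arm.camera_info(n),r["centre"])
        print("z=115:",(c+d*(115-c[2])/d[2]).round(1))
print(tri(o)); 
i=arm.camera_info("top")
c,d=ray(i,[294,319.9]);print((c+d*(115-c[2])/d[2]).round(1))
s=arm.read_state();print(s["t"])
from scipy.spatial.transform import Rotation as Ro
q=s["eef_rot"];R=Ro.from_quat([q[1],q[2],q[3],q[0]]).as_matrix()
print(R.T@(np.array([444,51,150])-s["eef_pos"])/10)
```

```text
Traceback (most recent call last):
IndexError: list index out of range
```

Run:
```python
from h import *
o=[]
for n,w in(("scene",(272,312,165,190+8)),("top",(274,314,303,337))):
    im=cv2.imread(f"pics/{n}0.png")[w[2]:w[3],w[0]:w[1]].astype(int)
    m=(im[...,2]>im[...,0]+15).astype(np.uint8)
    k,l,st,ce=cv2.connectedComponentsWithStats(m)
    j=1+np.argmax(st[1:,4]); c=ce[j]+[w[0],w[2]]; print(n,c,st[j]); o.append((n,c))
    p,d=ray(arm.camera_info(n),c); print("z=115:",(p+d*(115-p[2])/d[2]).round(1))
print(tri(o))
s=arm.read_state();print(s["t"])
from scipy.spatial.transform import Rotation as Ro
q=s["eef_rot"];R=Ro.from_quat([q[1],q[2],q[3],q[0]]).as_matrix();print(R.round(3))
print(R.T@(np.array([444,51,150])-s["eef_pos"])/10)
```

```text
scene [291.5926893 182.7154047] [  7   7  27  22 383]
z=115: [444.6  50.9 115. ]
top [293.30387931 319.2737069 ] [  6   4  27  25 464]
z=115: [443.8  51.5 115. ]
(array([443.66530101,  51.58381492, 113.52832993]), [np.float64(0.004312378087512347), np.float64(0.004312378087396755)])
1.1
[[ 0.921  0.39  -0.   ]
 [ 0.39  -0.921 -0.   ]
 [-0.     0.    -1.   ]]
[ 42.87101087 -42.37532579   8.12834608]
```

servo_tool:
  deltas:
    - [0,0,0,3,-3,0,-1]
    - [0,0,0,7,-7,0,-1]
    - [0,0,0,11,-11,0,-1]
    - [0,0,0,15,-15,1,-1]
    - [0,0,0,19,-19,2,-1]
    - [0,0,0,23,-23,3,-1]
    - [0,0,0,27,-26.7,3,-1]
    - [0,0,0,28,-27.7,3,-1]
  newtons: 40

```text
t: 2.1
eef_pos: [365.0, -139.8, 201.4]
eef_rot: [0.0, 0.98, 0.201, 0.0]
force: [-0.4, -0.6, -0.3]
finger_gap: -0.1
```

```bash
cat > go.py <<'E'
from h import *
import sys
from scipy.spatial.transform import Rotation as Ro
s=arm.read_state();q=s["eef_rot"];R=Ro.from_quat([q[1],q[2],q[3],q[0]]).as_matrix()
print(s["t"],np.round(s["eef_pos"],1),np.round(s["force"],1),s["finger_gap"],np.round(s["joint_positions"],2));print(R.round(3))
print(R.T@(np.array([float(a) for a in sys.argv[1:4]])-s["eef_pos"])/10)
E
python3 go.py 444 51.3 150
```

```text
2.1 [ 365.  -139.8  201.4] [-0.4 -0.6 -0.3] -0.1233512096141533 [-0.37 -0.3  -0.24  1.63  0.    2.37]
[[ 0.919  0.394  0.001]
 [ 0.394 -0.919  0.   ]
 [ 0.001  0.    -1.   ]]
[ 14.78327596 -14.46306779   5.14678898]
```

servo_tool:
  deltas:
    - [0,0,0,3,-3,0,-1]
    - [0,0,0,7,-6.8,1,-1]
    - [0,0,0,11,-10.8,3,-1]
    - [0,0,0,14,-13.7,5,-1]
    - [0,0,0,14.8,-14.5,6,-1]
    - [0,0,0,14.8,-14.5,6.3,-1]
    - [0,0,0,14.8,-14.5,6.3,-1]

```text
t: 2.98
eef_pos: [443.9, 50.6, 138.9]
eef_rot: [0.0, 0.98, 0.2, 0.0]
force: [0.3, -0.7, 0.2]
finger_gap: 0.2
```

```bash
python3 go.py 444 51.3 115
python3 - <<'E'
from h import *
a=arm.read_camera("scene")[130:250,230:390,::-1]
b=arm.read_camera("top")[240:360,230:390,::-1]
cv2.imwrite("pics/p1.png",cv2.resize(np.vstack([a,b]),None,fx=2.5,fy=2.5,interpolation=cv2.INTER_CUBIC))
E
```

```text
2.975 [443.9  50.6 138.9] [ 0.3 -0.7  0.2] 0.21775289811373047 [ 0.11 -0.18 -0.26  1.49 -0.    2.85]
[[ 0.92   0.392  0.001]
 [ 0.392 -0.92  -0.   ]
 [ 0.001  0.001 -1.   ]]
[ 0.03711415 -0.06520151  2.38948186]
```

View pics/p1.png

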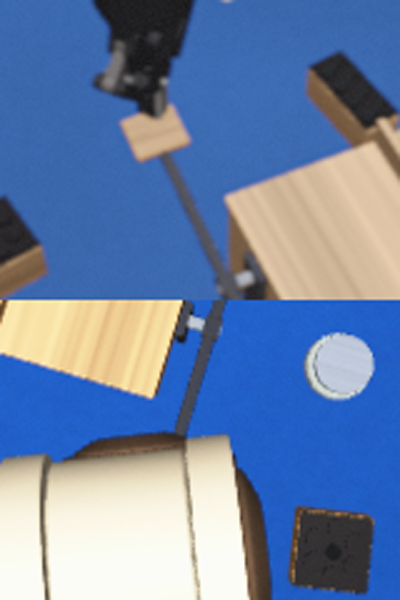

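The fingertip hangs above the paddle, at about (155,115) in the enlarged scene view. The jar and blocks are where they were. Pressing now.

servo_tool:
  deltas:
    - [0,0,0,0,0,1,-1]
    - [0,0,0,0,0,1.8,-1]
    - [0,0,0,0,0,2.4,-1]
    - [0,0,0,0,0,3.0,-1]
    - [0,0,0,0,0,3.6,-1]
    - [0,0,0,0,0,4.2,-1]
    - [0,0,0,0,0,4.8,-1]
    - [0,0,0,0,0,5.4,-1]

```text
t: 4.08
eef_pos: [444.1, 50.7, 84.8]
eef_rot: [0.0, 0.98, 0.2, 0.001]
force: [-1.5, 1.1, 3.9]
finger_gap: -0.2
```

servo_tool:
  deltas:
    - [0,0,0,0,0,0.6,-1]
    - [0,0,0,0,0,1.1,-1]
    - [0,0,0,0,0,1.5,-1]
    - [0,0,0,0,0,1.8,-1]
    - [0,0,0,0,0,2.0,-1]
    - [0,0,0,0,0,2.1,-1]
    - [0,0,0,0,0,2.1,-1]

```text
t: 4.95
eef_pos: [444.6, 50.6, 65.2]
eef_rot: [0.0, 0.98, 0.2, 0.002]
force: [-2.9, -1.7, 13.1]
finger_gap: -0.3
```

```bash
python3 go.py 444 51.3 64
python3 - <<'E'
from h import *
a=arm.read_camera("scene")[130:310,220:480,::-1]
b=arm.read_camera("top")[160:360,160:420,::-1]
cv2.imwrite("pics/p2.png",cv2.resize(np.vstack([a,b]),None,fx=1.5,fy=1.5,interpolation=cv2.INTER_CUBIC))
E
```

```text
4.95 [444.6  50.6  65.2] [-2.9 -1.7 13.1] -0.29119323200689445 [ 0.11 -0.16 -0.39  1.34 -0.    2.85]
[[ 0.92   0.392  0.003]
 [ 0.392 -0.92   0.   ]
 [ 0.003  0.001 -1.   ]]
[-0.02892418 -0.08492172  0.12223295]
```

View pics/p2.png

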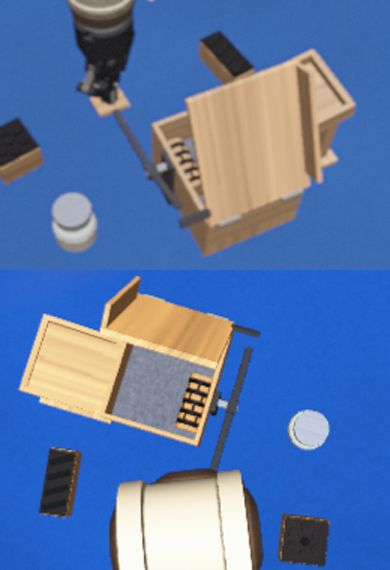

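The lid stands fully open. The roller stamp lies on the box floor along the lever-side wall, at about (193,402) in the lower view. I'll press slightly more and let it settle before releasing.

servo_tool:
  deltas:
    - [0,0,0,0,0,0.2,-1]
    - [0,0,0,0,0,0.3,-1]
    - [0,0,0,0,0,0.3,-1]
    - [0,0,0,0,0,0.3,-1]
    - [0,0,0,0,0,0.3,-1]
    - [0,0,0,0,0,0.3,-1]

```text
t: 5.8
eef_pos: [444.8, 50.6, 64.9]
eef_rot: [0.0, 0.98, 0.2, 0.003]
force: [-10.6, -1.9, 26.4]
finger_gap: -0.1
```

Run:
```python
from h import *
arm.read_camera("top");print(arm.read_state()["t"])
c=arm.mark_of("top","roller_center")[0];i=arm.camera_info("top")
p,d=ray(i,c["centre"]);X=p+d*(47-p[2])/d[2]
a=-14.5*np.pi/180;ex=np.array([np.cos(a),np.sin(a)]);ey=np.array([-ex[1],ex[0]])
pad=np.array([444,51.3]); r=X[:2]-pad; print(c,X,"rel paddle x,y",r@ex,r@ey)
```

```text
5.85
{'centre': [288.8, 246.2], 'conf': 0.74} [594.53600459  64.87361396  47.        ] rel paddle x,y 142.34251611557326 50.832467762514014
```

servo_tool:
  deltas:
    - [0,0,0,0,0,0,-1]
    - [0,0,0,0,0,-0.25,-1]
    - [0,0,0,0,0,-0.5,-1]
    - [0,0,0,0,0,-0.75,-1]
    - [0,0,0,0,0,-1.0,-1]
    - [0,0,0,0,0,-1.25,-1]
    - [0,0,0,0,0,-1.5,-1]
    - [0,0,0,0,0,-1.75,-1]

```text
t: 6.9
eef_pos: [444.7, 50.6, 82.6]
eef_rot: [0.0, 0.98, 0.2, 0.002]
force: [-2.4, 1.0, 2.6]
finger_gap: -0.0
```

servo_tool:
  deltas:
    - [0,0,0,0,0,-0.2,-1]
    - [0,0,0,0,0,-0.45,-1]
    - [0,0,0,0,0,-0.7,-1]
    - [0,0,0,0,0,-0.95,-1]
    - [0,0,0,0,0,-1.2,-1]
    - [0,0,0,0,0,-1.4,-1]
    - [0,0,0,0,0,-1.6,-1]
    - [0,0,0,0,0,-1.8,-1]

```text
t: 7.9
eef_pos: [445.0, 50.6, 100.9]
eef_rot: [0.001, 0.98, 0.2, 0.003]
force: [1.9, -0.7, 3.3]
finger_gap: -0.2
```

servo_tool:
  deltas:
    - [0,0,0,0,0,-0.2,-1]
    - [0,0,0,0,0,-0.4,-1]
    - [0,0,0,0,0,-0.6,-1]
    - [0,0,0,0,0,-0.8,-1]
    - [0,0,0,0,0,-1.0,-1]
    - [0,0,0,0,0,-1.2,-1]
    - [0,0,0,0,0,-1.4,-1]
    - [0,0,0,0,0,-1.6,-1]

```text
t: 8.9
eef_pos: [444.9, 50.6, 117.0]
eef_rot: [0.001, 0.98, 0.2, 0.003]
force: [1.0, -1.0, 0.6]
finger_gap: -0.3
```

The tool force has dropped to about zero at z = 117, so the paddle is back at rest. I'll lift clear slowly at first and then check.

servo_tool:
  deltas:
    - [0,0,0,0,0,-0.2,-1]
    - [0,0,0,0,0,-0.5,-1]
    - [0,0,0,0,0,-1.0,-1]
    - [0,0,0,0,0,-2.0,-1]
    - [0,0,0,0,0,-4.0,-1]
    - [0,0,0,0,0,-7,-1]
    - [0,0,0,0,0,-9,-1]
    - [0,0,0,0,0,-10,-1]

```text
t: 9.9
eef_pos: [444.6, 50.6, 218.6]
eef_rot: [0.001, 0.98, 0.2, 0.004]
force: [0.2, -0.9, -0.2]
finger_gap: 0.1
```

servo_tool:
  deltas:
    - [0,0,0,-3,3,0,-1]
    - [0,0,0,-7,7,0,-1]
    - [0,0,0,-11,11,0,-1]
    - [0,0,0,-14,14,0,-1]
    - [0,0,0,-15,15,0,-1]
    - [0,0,0,-15,15,0,-1]
    - [0,0,0,-15,15,0,-1]

```text
t: 10.78
eef_pos: [365.7, -145.4, 217.8]
eef_rot: [0.0, 0.98, 0.2, 0.004]
force: [0.2, 0.3, 0.6]
finger_gap: 0.4
```

Run:
```python
from h import *
a=arm.read_camera("scene");b=arm.read_camera("top")
for n in("scene","top"):
  for t in("paddle","ink_jar","flower_block","border_block","lid_front"):
    r=arm.mark_of(n,t); print(n,t,r and (np.round(r[0]["centre"],1),r[0]["conf"]))
a=a[130:310,200:460,::-1];b=b[160:360,160:420,::-1]
cv2.imwrite("pics/p3.png",cv2.resize(np.vstack([a,b]),None,fx=1.5,fy=1.5,interpolation=cv2.INTER_CUBIC))
s=arm.read_state();print(s["t"],s["eef_pos"],s["force"])
```

```text
scene paddle (array([291., 181.]), 0.59)
scene ink_jar (array([270.5, 288. ]), 0.92)
scene flower_block (array([232.2, 236.4]), 0.64)
scene border_block (array([367.9, 179. ]), 0.81)
scene lid_front (array([349.9, 197.6]), 0.63)
top paddle (array([290.9, 320.1]), 0.87)
top ink_jar (array([363.1, 267.6]), 0.94)
top flower_block (array([359.9, 335.9]), 0.78)
top border_block (array([200.3, 300.1]), 0.8)
top lid_front (array([254.6, 268.1]), 0.55)
11.375 [ 365.38294418 -146.15640647  217.90095897] [ 0.36341718  0.48594573 -0.05718928]
```

View pics/p3.png

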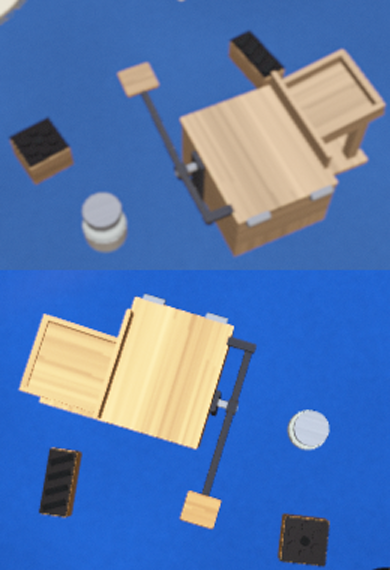

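The lid is shut, the chute is empty and the paddle is back at its starting pixels. The jar and blocks haven't moved, and the arm is clear of everything. Handing in.

```bash
python3 -c "
from rig import arm
print(arm.finish_job())"
```

```text
the job is handed in; nothing more can be done
None
```

I pressed the paddle fully down with the closed fingertips. The lid opened fully and the roller stamp rolled into the box by itself. I then let the lever up at about 20 mm/s and moved the arm clear before handing in at about 11.4 s. No verdict was reported.

- **Lid open:** the paddle reached its hard stop at z ≈ 65 mm, and the force rose to 26 N with almost no further travel. I took the lid's angle from the paddle's travel and the pictures; it was not read directly.
- **Roller stamp:** while the lid was open it showed on the box floor by the lever-side wall, inside the limits. With the lid shut it could not be seen, but the chute was empty.
- **Lid shut:** the tool force had dropped to about zero at paddle height. The last pictures show the lid closed and the paddle back at its starting pixels.
- **Bystanders:** the blocks and jar look unmoved. Their detected centres differ from the first readings by up to 4 pixels, which I put down to detector noise.
- **One check failed:** the network found no outline of the paddle, so I located it by colour in the two fixed views. That gave a height of 113.5 mm against the stated 115 mm. The paddle marks gave 123.6 mm, which I discarded.

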